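# Stretch the spring rule on the photo-scale board

### The arm

A 6-joint arm with a two-finger parallel gripper is mounted at the origin on a cart in front of the work surface, level with it; the furniture and walls round the work are solid. World frame = base frame: x ahead of the robot, y to its left, z up, the work surface at z = 0. Lengths are in m, angles in rad, forces in N, time in s.
With the tool pointing down it reaches from about 0.3 to 0.775 m from the base axis. Payload 14.6 kg.
Tool frame: the origin (TCP) lies between the finger pads; the fingertips stand 22 mm ahead of it and the grasp point (between the pads) lies 3 mm ahead of it (tip_extent is the distance from the TCP to the fingertips, in m); y points along the fingers, x is the direction in which the jaws open and shut, and the axes are right-handed (so a half turn about y gives the same grasp; the last joint's range is limited). The gripper opens to 94 mm and grips with 3 to 60 N. Pads are 16 mm wide; open, the fingers measure 119 mm over their backs; the gripper's body (75 mm by 177 mm) begins 78 mm behind the grasp point.
Start: joints at [-1.335, 0.3, 1.521, -0, 1.321, -0.067], TCP at [0.164, -0.525, 0.227] pointing down, gripper open.
Joint ranges: [-3.03, 3.03], [-0.79, 2.21], [0.23, 2.52], [-1.04, 4.18], [0, 3.07], [-2.55, 2.55]. Speed limits (rad/s): [2.22, 2.22, 2.57, 3.14, 3.14, 3.14].

### API

Orientations are given as a unit quaternion [w, x, y, z].
In Python, from workcell import state, camera, sign_off, tip_extent gives the robot as it stands.
- The arm moves only by the tool arm_command, never from a script. Its argument "moves" is one flat list of numbers, 5 for each row, row after row: the shift along the tool's x, y, z in cm, then the turn about the tool's y in rad, then the finger opening in cm, from 0 to 9.4. A call has 1 to 20 rows; each row is the pose to reach, as a shift and turn from the pose measured when the call began, along the tool's axes at that moment; what a row does not reach only later rows make up. A row lasts 1/8 s, in which the tool goes at most 62.5 mm and 10.7 degrees, less where a joint would pass 70% of its speed; a pose out of reach is approached as far as the arm can. A call with a gripper value outside its range is refused whole. The fingers move at their own pace and stop on an object; "squeeze" is the grip in N (left out, the last holds). Time passes only in rows, so rows that repeat a pose let the fingers close. It gives the time, the measured TCP pose, the force and the opening at its end, in the units of the state.
- state(): the state, without advancing time (a new reading comes with each control period).
- camera(name): name is "scene" or "top" or "wrist"; returns a dict with "image" (480x640x3 uint8, red, green, blue), "z_map" (480x640 float32, m along the optical axis (not along the pixel's ray), 0 where there is no reading), "fovy" (degrees; the focal length in pixels is half the picture's height over the tangent of half this angle, whatever the lens; pixels are square), "cx", "cy" (the principal point, pixels), "pose" (4x4, takes a point from camera to world coordinates). Camera axes: x right, y up, looking along -z (the intrinsics and any distortion apply to the point x, -y, -z); pixel columns grow to the right and rows downward; lengths in m; the calibration is good to about 2 mm. A picture is of the moment at which its call begins.
- sign_off(): hands the job in, once; it reports no verdict.
The state is a dict: "clock": time; "q": joint angles; "qd": joint speeds; "tau": joint torques, N m; "tcp_pos": TCP position; "orientation": TCP orientation; "force": force on the tool from outside, world axes, zero at the start; "moment": the same for the moment, N m; "grip_width": finger opening in m.
Only numpy, scipy, OpenCV 4.12 (cv2) and the standard library are available. Lean on these libraries where they do the work, as an engineer would, in place of code of your own. Each camera call takes 0.05 s, during which the arm holds its last target. There are 200 camera calls.

### The job

Set up the scale for the next sample photo. Pick up the green retractable rule, hook its end over the far side of the upright plate on the white board, back away so that the blade draws out against its spring, and lock it by setting the case down upright in the holder behind the stop lip, with the blade still hooked and drawn out. Let go.

Things in the scene. Friction and masses are not known exactly. Their poses are not given: they have to be found in the camera images.
- rule_center (a point): Centre of the green case of the loose retractable rule: 84 mm long (x), 30 wide (y), 62 high (z), about 0.4 kg, upright on the bench at the start (underside 31 mm below this centre). +x: the way the blade comes out; +z: up. Grip it across its 30 mm width, in the upper half to stay clear of the holder's guides. The blade leaves its front face 40 mm above the underside.
- hook_tip (a point): Middle of the lower edge of the rule's dark hook plate (24 mm wide, 3 thick, 30 deep below the blade), on the inner face, towards the case. With the blade in, it is 76 mm ahead (+x) of the case's centre and 21 mm below it. Same axes as the case; moves out with the blade. Seated and hooked, the blade passes 3 mm above the upright plate.
- blade (a joint): How far the steel blade (20 x 2 mm) is drawn out of the case, in m: 0 fully in, at most 0.080; 0.060 when the case bears on the holder's stop lip with the hook on the far face of the upright plate. A spring pulls it in: 1 N at 0, 2.5 N at 0.060, 3 N at 0.080. It pulls the released case forward against the lip, which locks it.
- seat (a point): On the holder floor of a fixed white board (202 x 70 mm), 10 mm above the bench, under the case's centre when it bears on the lip. +x: along the board to the plate; +z: up. Dark stop lip at x 42 to 52 mm and side guides with inner faces at y -23 and +23 mm, all 10 mm high; rear open. Aluminium upright plate at x 130 to 136 mm, 60 mm wide (y), top 37 mm above this floor. Board ends at x 140.
Things that resemble listed ones, but are neither listed nor needed, are in the scene too. There is more than one size of the part that bears rule_center; the job needs the middle-sized.

How it is judged:
On the way, in this order (a step that is already met when the one before it is completed fails the run):
1. the hook hangs behind the far face of the upright plate (x of hook_tip in the frame of seat between 0.132 and 0.17 m and z of hook_tip in the frame of seat below 0.034 m and y of hook_tip in the frame of seat between -0.03 and 0.03 m), for 0.1 s.
2. the blade is drawn out more than 45 mm with its hook behind the plate (value of joint blade above 0.045 m and x of hook_tip in the frame of seat between 0.132 and 0.145 m and z of hook_tip in the frame of seat below 0.034 m and y of hook_tip in the frame of seat between -0.03 and 0.03 m), for 0.1 s.
At the end, for the whole second after the job is handed in: Case in the holder on its floor (5 mm), upright (10 deg), centre under 20 mm behind / 8 mm ahead of the seat point, 15 mm sideways; blade out over 50 mm, at rest, hook on the plate's far face, within 30 mm of its middle, its lower edge at least 9 mm below the plate's top (value of joint blade above 0.05 m and x of hook_tip in the frame of seat between 0.132 and 0.145 m and z of hook_tip in the frame of seat below 0.028 m and y of hook_tip in the frame of seat between -0.03 and 0.03 m and x of rule_center in the frame of seat between -0.02 and 0.008 m and y of rule_center in the frame of seat between -0.015 and 0.015 m and z of rule_center in the frame of seat below 0.036 m and angle between rule_center's own z axis and vertical below 0.17 rad and velocity of joint blade between -0.01 and 0.01 m/s); the robot touches nothing.
It also fails if it takes over 42 s, if anything falls off the work surface, if the arm or the gripper's body presses on something with over 40 N, if the wrist force passes 120 N, or if a joint passes its speed limit or range.

## Working session

There is one attempt and no reset: what is moved stays moved. The work goes in short steps, Python scripts to look and compute and a tool call to move; the robot and the scene stay as the last step left them, time stands still between calls to the robot, and variables do not carry over. Pictures are saved under pics/ and viewed, about 8 in all and at most 12, crops included, and the job is handed in when it is done.

Besides the shell and the picture viewer there is one more tool, called after "Request:" by a JSON object that holds its "name" and its "arguments", one argument or row to a line. arm_command: Moves the arm, as the interface text tells. Its arguments: {"type":"object","properties":{"moves":{"type":"array","items":{"type":"number"}},"squeeze":{"type":"number"}},"required":["moves"]}

```bash
mkdir -p pics; ls; cat > h.py <<'E'
import numpy as np, cv2
from workcell import state, camera, sign_off, tip_extent
def save(c,n): cv2.imwrite('pics/'+n+'.png',cv2.cvtColor(c['image'],cv2.COLOR_RGB2BGR))
def f(c): return 240/np.tan(np.radians(c['fovy'])/2)
def pts(c,u,v,z=None,plane=None):
    """pixel->world, with depth map or on plane z=plane"""
    u=np.asarray(u,float);v=np.asarray(v,float);d=np.stack([(u-c['cx'])/f(c),-(v-c['cy'])/f(c),-np.ones_like(u)],-1)
    R=c['pose'][:3,:3];o=c['pose'][:3,3];w=d@R.T
    if plane is not None: return o+w*((plane-o[2])/w[...,2])[...,None]
    if z is None: z=c['z_map'][v.astype(int),u.astype(int)]
    return o+w*z[...,None]
E
python3 - <<'E'
from h import *
for n in ['scene','top']:
    c=camera(n);save(c,n+'0');np.savez(n+'0.npz',**c);print({k:(v if k not in('image','z_map') else v.shape) for k,v in c.items()})
print(state(),tip_extent)
E
```

```text
pics
{'image': (480, 640, 3), 'z_map': (480, 640), 'fovy': 44.94731790060884, 'cx': 317.40190595014514, 'cy': 244.30436320198928, 'pose': array([[-0.69476823,  0.43154627, -0.57538241, -0.06249957],
       [-0.71916855, -0.40606245,  0.56383497,  0.56680673],
       [ 0.00967969,  0.80553156,  0.5924738 ,  0.63924414],
       [ 0.        ,  0.        ,  0.        ,  1.        ]])}
{'image': (480, 640, 3), 'z_map': (480, 640), 'fovy': 53.43310736700647, 'cx': 315.38728830842877, 'cy': 237.8285637964453, 'pose': array([[ 0.01255268,  0.99639555, -0.08389481,  0.46741145],
       [-0.99970563,  0.01076358, -0.02174395, -0.0236391 ],
       [-0.02076257,  0.08414306,  0.99623735,  0.96394749],
       [ 0.        ,  0.        ,  0.        ,  1.        ]])}
{'clock': 0.1, 'q': array([-1.33457755e+00,  3.00390440e-01,  1.52152689e+00, -2.47073789e-05,
        1.32073282e+00, -6.66132110e-02]), 'qd': array([-0.00037427, -0.00076304, -0.00136366,  0.00028449, -0.00146679,
        0.0008717 ]), 'tau': array([ 1.16204894e-03, -5.32641149e+01, -3.53284550e+01,  7.09366612e-02,
        2.34847638e-02, -6.78352649e-05]), 'tcp_pos': array([ 0.16395526, -0.52475813,  0.2269535 ]), 'orientation': array([ 0.56993405, -0.56946492,  0.41914967, -0.41856713]), 'force': array([ 1.02072309, -0.62992995, -0.2837318 ]), 'moment': array([ 0.04527845, -0.02570955, -0.01856134]), 'grip_width': 0.09377524950623017} 0.022
```

View pics/scene0.png

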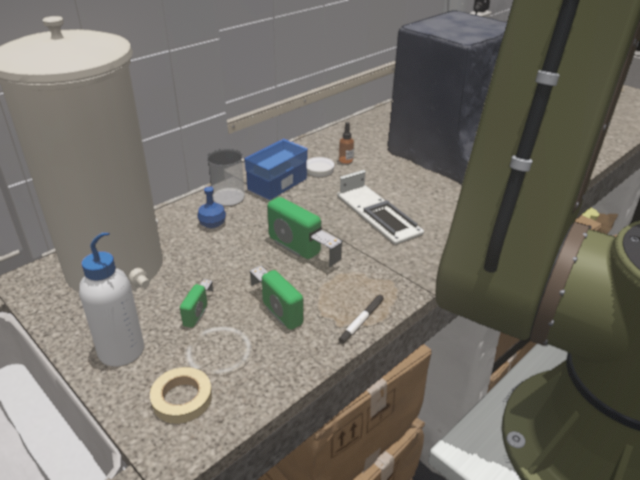

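View pics/top0.png

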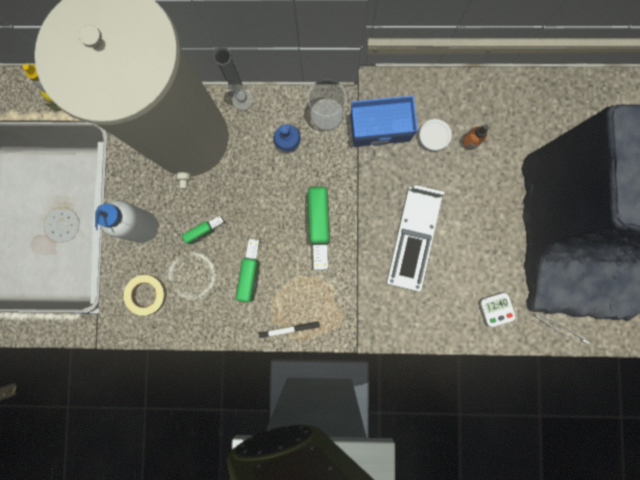

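Both views show three green rules, at these top-view pixels: small (203,231), middle-sized (247,275) with its hook at (252,245), and large (318,215). The white board runs from (405,285) to the plate at (428,190). I'll measure the sizes next.

```bash
python3 - <<'E'
from h import *
c=dict(np.load('top0.npz')); hsv=cv2.cvtColor(c['image'],cv2.COLOR_RGB2HSV)
g=cv2.inRange(hsv,(50,110,50),(80,255,255))
n,L,S,C=cv2.connectedComponentsWithStats(g)
for i in range(1,n):
    if S[i,4]<100: continue
    v,u=np.nonzero(L==i); P=pts(c,u,v); zt=np.percentile(P[:,2],80); P=P[P[:,2]>zt-.008]
    r=cv2.minAreaRect((P[:,:2]*1000).astype(np.float32)); print('green',C[i].round(),'ztop',zt.round(4),r)
# board: white-ish region & heights
v,u=np.mgrid[180:296,380:450]; P=pts(c,u.ravel(),v.ravel()); I=hsv[180:296,380:450].reshape(-1,3)
m=(P[:,2]>.004)&(P[:,2]<.08); Q=P[m]
print('board',cv2.minAreaRect((Q[Q[:,2]<.03][:,:2]*1000).astype(np.float32)))
pl=Q[Q[:,2]>.037]; print('plate',len(pl),pl.mean(0),pl[:,2].max(),cv2.minAreaRect((pl[:,:2]*1000).astype(np.float32)))
w=(I[:,2]>170)&(I[:,1]<40); k=np.zeros((480,640),np.uint8); k[180:296,380:450]=(w.reshape(116,70)*255)
cs=cv2.findContours(k,cv2.RETR_EXTERNAL,cv2.CHAIN_APPROX_NONE)[0]; b=max(cs,key=cv2.contourArea)[:,0]
print('white',cv2.minAreaRect((pts(c,b[:,0],b[:,1],plane=.010)[:,:2]*1000).astype(np.float32)))
crop=cv2.cvtColor(c['image'],cv2.COLOR_RGB2BGR)
cv2.imwrite('pics/crop1.png',np.hstack([cv2.resize(crop[170:310,180:280],None,fx=4,fy=4,interpolation=2),cv2.resize(crop[170:310,370:460],None,fx=4,fy=4,interpolation=2)]))
E
```

```text
green [318. 215.] ztop 0.082 ((552.88916015625, -10.256885528564453), (172.10731506347656, 35.80666732788086), 2.9531702995300293)
green [196. 232.] ztop 0.0448 ((525.1019287109375, 112.20002746582031), (291.3318176269531, 47.4090576171875), 76.23202514648438)
green [246. 280.] ztop 0.0636 ((452.9284362792969, 60.24774932861328), (161.96871948242188, 79.33191680908203), 81.84547424316406)
board ((549.356689453125, -218.13119506835938), (134.70916748046875, 210.53160095214844), 75.4405288696289)
plate 131 [ 0.64081951 -0.2214965   0.04626865] 0.051128669825950435 ((641.4832763671875, -222.18862915039062), (59.752071380615234, 7.167623043060303), 77.44495391845703)
white ((542.0465087890625, -214.48333740234375), (98.59327697753906, 195.02194213867188), 77.02886962890625)
```

View pics/crop1.png

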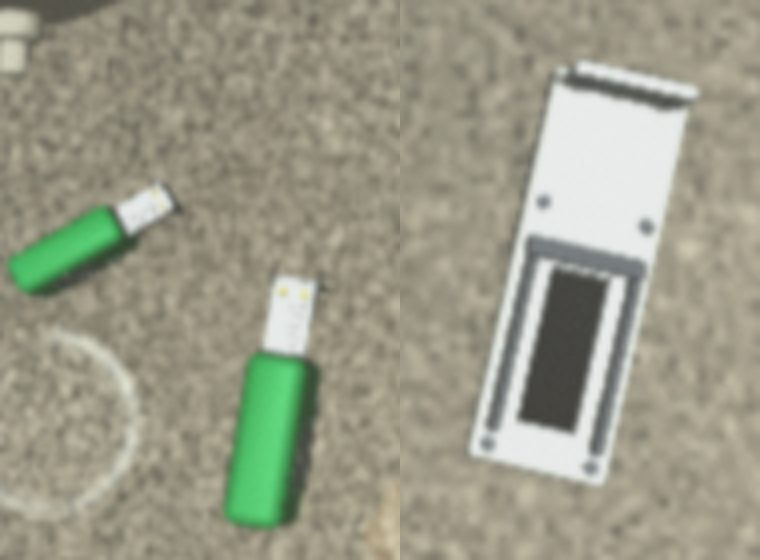

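The crop shows the middle-sized rule (case ~ (265,440) in the crop, hook end toward (290,285)) and the board, with the holder at lower left and the plate along the top. I'll refine both poses on the known height planes.

```bash
python3 - <<'E'
from h import *
c=dict(np.load('top0.npz')); hsv=cv2.cvtColor(c['image'],cv2.COLOR_RGB2HSV)
g=cv2.inRange(hsv,(50,110,90),(80,255,255)); n,L,S,C=cv2.connectedComponentsWithStats(g)
i=L[280,247]; cs=cv2.findContours((L==i).astype(np.uint8),0,1)[0][0][:,0]
print('val',np.percentile(hsv[L==i][:,2],[5,50,95]))
W=lambda b,z:(pts(c,b[:,0],b[:,1],plane=z)[:,:2]*1000).astype(np.float32)
print('mid',cv2.minAreaRect(W(cs,.06)))
def blob(lo,hi,box,z):
    k=np.zeros((480,640),np.uint8);x0,y0,x1,y1=box;k[y0:y1,x0:x1]=cv2.inRange(hsv,lo,hi)[y0:y1,x0:x1]
    b=max(cv2.findContours(k,0,1)[0],key=cv2.contourArea)[:,0];return b,cv2.minAreaRect(W(b,z))
print('blade',blob((0,0,170),(180,60,255),(235,230,275,266),.04))
b,r=blob((0,0,150),(180,45,255),(380,197,450,296),.01);print('board',r, cv2.boxPoints(r))
b,r=blob((0,0,150),(180,45,255),(400,180,450,194),.047);print('plate',r)
b,r=blob((0,0,0),(180,255,80),(395,225,435,285),.010);print('dark',r)
s=dict(np.load('scene0.npz'));h2=cv2.cvtColor(s['image'],cv2.COLOR_RGB2HSV)
g=cv2.inRange(h2,(50,110,40),(80,255,255));n,L,S,C=cv2.connectedComponentsWithStats(g);i=L[300,283];v,u=np.nonzero(L==i);P=pts(s,u,v)
T=P[P[:,2]>.056];print('scene mid',len(T),np.median(T[:,2]),cv2.minAreaRect((T[:,:2]*1000).astype(np.float32)),P.mean(0))
q=state()['orientation'];from scipy.spatial.transform import Rotation as R;print(R.from_quat(np.roll(q,-1)).as_matrix().round(3))
E
```

```text
val [131. 194. 212.]
mid ((462.37896728515625, 126.53089141845703), (27.483592987060547, 79.34185791015625), 81.94672393798828)
blade (array([[250, 238],
       [249, 239],
       [249, 240],
       [248, 241],
       [247, 242],
       [247, 243],
       [247, 244],
       [247, 245],
       [247, 246],
       [247, 247],
       [247, 248],
       [247, 249],
       [246, 250],
       [246, 251],
       [246, 252],
       [245, 253],
       [245, 254],
       [245, 255],
       [246, 256],
       [247, 257],
       [248, 257],
       [249, 257],
       [250, 257],
       [251, 258],
       [252, 258],
       [253, 258],
       [254, 258],
       [255, 258],
       [256, 257],
       [256, 256],
       [257, 255],
       [257, 254],
       [257, 253],
       [257, 252],
       [257, 251],
       [257, 250],
       [257, 249],
       [257, 248],
       [257, 247],
       [257, 246],
       [257, 245],
       [257, 244],
       [258, 243],
       [258, 242],
       [258, 241],
       [258, 240],
       [257, 240],
       [256, 240],
       [255, 239],
       [254, 239],
       [253, 239],
       [252, 239],
       [251, 238]], dtype=int32), ((523.702880859375, 119.59101104736328), (23.77806854248047, 38.38246154785156), 81.08104705810547))
board ((534.2160034179688, -201.4324951171875), (197.47645568847656, 138.38507080078125), 0.06771095097064972) [[ 435.39606 -132.35669]
 [ 435.55963 -270.7417 ]
 [ 633.03595 -270.5083 ]
 [ 632.8724  -132.12329]]
plate ((646.8832397460938, -225.55477905273438), (25.51063346862793, 71.3945083618164), 0.4720965027809143)
dark ((511.1995544433594, -192.3271026611328), (24.660120010375977, 74.08438873291016), 76.9997787475586)
scene mid 154471 0.2587462563938428 ((427.49407958984375, -344.0169677734375), (1819.5958251953125, 983.7916259765625), 89.88026428222656) [0.49620921 0.02643176 0.09481631]
[[ 0.298 -0.     0.954]
 [-0.954  0.001  0.298]
 [-0.001 -1.     0.   ]]
```

Candidates in the top view are small (203,231), middle (247,275) and large (318,215). I choose the middle one: its top is at 0.063 m and it measures about 79x28 mm, at world (0.462, 0.127) with heading about -7.5°. The seat is at about (0.511, -0.192) with heading about -13°, and the floor patch and the plate agree on that. Next I move above the rule.

Request:
{"name": "arm_command", "arguments": {
  "moves": [-53.3, 2.7, 47.9, 0.43, 9.4, -53.3, 2.7, 47.9, 0.43, 9.4, -53.3, 2.7, 47.9, 0.43, 9.4, -53.3, 2.7, 47.9, 0.43, 9.4, -53.3, 2.7, 47.9, 0.43, 9.4, -53.3, 2.7, 47.9, 0.43, 9.4, -53.3, 2.7, 47.9, 0.43, 9.4, -53.3, 2.7, 47.9, 0.43, 9.4, -53.3, 2.7, 47.9, 0.43, 9.4, -53.3, 2.7, 47.9, 0.43, 9.4, -53.3, 2.7, 47.9, 0.43, 9.4, -53.3, 2.7, 47.9, 0.43, 9.4, -53.3, 2.7, 47.9, 0.43, 9.4, -53.3, 2.7, 47.9, 0.43, 9.4, -53.3, 2.7, 47.9, 0.43, 9.4, -53.3, 2.7, 47.9, 0.43, 9.4, -53.3, 2.7, 47.9, 0.43, 9.4, -53.3, 2.7, 47.9, 0.43, 9.4],
  "squeeze": 35
}}

```text
clock: 2.35
tcp_pos: [0.4622, 0.1267, 0.2006]
orientation: [0.467, -0.467, 0.531, -0.531]
force: [0.6, 0.2, 0.5]
grip_width: 0.0937
```

```bash
cat >> h.py <<'E'
from scipy.spatial.transform import Rotation as R
def tool():
    s=state();return s,R.from_quat(np.roll(s['orientation'],-1)).as_matrix()
def go(p,h):
    """needed shift (cm) and turn for TCP p and tool-z heading h (deg)"""
    s,M=tool();d=M.T@(np.array(p)-s['tcp_pos'])*100;y=np.degrees(np.arctan2(M[1,2],M[0,2]))
    print('tcp',s['tcp_pos'].round(4),'head',y.round(2),'shift',d.round(2),'turn',np.radians(y-h).round(4),'clock',s['clock'],'F',s['force'].round(1),'w',s['grip_width'])
E
python3 - <<'E'
from h import *
c=camera('wrist');save(c,'w1');np.savez('w1.npz',**c);print(c['fovy'],c['pose'])
hsv=cv2.cvtColor(c['image'],cv2.COLOR_RGB2HSV);g=cv2.inRange(hsv,(50,110,50),(80,255,255))
n,L,S,C=cv2.connectedComponentsWithStats(g)
for i in range(1,n):
    if S[i,4]<800: continue
    v,u=np.nonzero(L==i);P=pts(c,u,v);zt=np.median(P[:,2]);b=max(cv2.findContours((L==i).astype(np.uint8),0,1)[0],key=len)[:,0]
    print(C[i],S[i],zt,np.percentile(P[:,2],[10,90]),cv2.minAreaRect((pts(c,b[:,0],b[:,1],plane=.060)[:,:2]*1000).astype(np.float32)))
go([.462,.1265,.052],-7.5)
E
```

```text
60.933853468999814 [[-1.27260971e-01  9.58706024e-01  2.54337187e-01  5.36228703e-01]
 [-9.91868980e-01 -1.22810449e-01 -3.33694538e-02  1.17335384e-01]
 [-7.56232311e-04 -2.56515796e-01  9.66539743e-01  3.57289248e-01]
 [ 0.00000000e+00  0.00000000e+00  0.00000000e+00  1.00000000e+00]]
[495.89719406  57.39530771] [ 445    0   94  114 8482] 0.078684032137423 [0.04526126 0.0806187 ] ((567.83447265625, -2.603839874267578), (72.81444549560547, 60.327457427978516), 2.9365172386169434)
[169.02137767 121.77988915] [ 131   89   81   66 2526] 0.04207215549760751 [0.030475   0.04340741] ((552.2234497070312, 222.072265625), (24.654815673828125, 59.05297088623047), 31.152666091918945)
[316.30959446 224.24233432] [ 297  171   40  109 4044] 0.06079566107371151 [0.05809863 0.06201242] ((464.5975036621094, 130.06768798828125), (28.916601181030273, 83.358642578125), 82.1749267578125)
tcp [0.4622 0.1267 0.2006] head -7.3 shift [ 4.000e-02  1.486e+01 -1.000e-02] turn 0.0035 clock 2.4 F [-0.7  0.2  1.1] w 0.0939064803382422
```

View pics/w1.png

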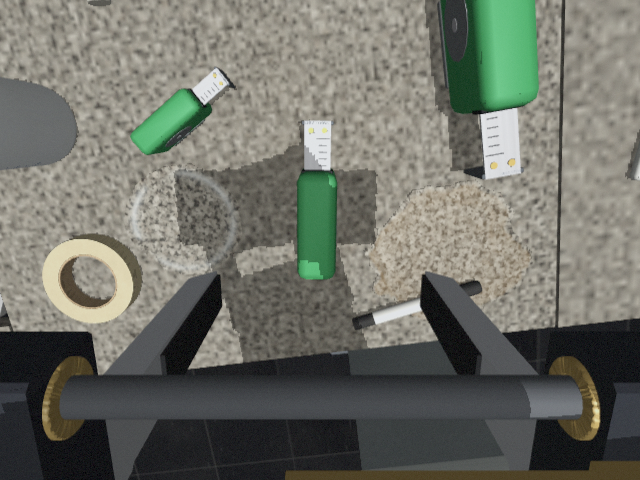

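The wrist view shows the middle rule centred at (316,224) pointing up the picture, 83x29 mm on its top plane, which fits the description. Next I descend and grip.

Request:
{"name": "arm_command", "arguments": {
  "moves": [-0.2, 4, 0.2, 0.01, 9.4, -0.2, 8, 0.2, 0.01, 9.4, -0.2, 12, 0.2, 0.01, 9.4, -0.2, 14.8, 0.2, 0.01, 9.4, -0.2, 14.8, 0.2, 0.01, 9.4, -0.2, 14.8, 0.2, 0.01, 2, -0.2, 14.8, 0.2, 0.01, 2, -0.2, 14.8, 0.2, 0.01, 2, -0.2, 14.8, 0.2, 0.01, 2, -0.2, 14.8, 0.2, 0.01, 2, -0.2, 14.8, 0.2, 0.01, 2, -0.2, 14.8, 0.2, 0.01, 2],
  "squeeze": 35
}}

```text
clock: 3.9
tcp_pos: [0.4645, 0.1288, 0.0527]
orientation: [0.465, -0.464, 0.533, -0.533]
force: [-0.9, -0.0, 2.0]
grip_width: 0.0301
```

Request:
{"name": "arm_command", "arguments": {
  "moves": [0, -5, 0, 0, 2, 0, -10, 0, 0, 2, 0, -14, 0, 0, 2, 0, -14, 0, 0, 2]
}}

```text
clock: 4.4
tcp_pos: [0.4653, 0.1287, 0.1946]
orientation: [-0.466, 0.463, -0.533, 0.534]
force: [0.2, 0.3, -5.4]
grip_width: 0.0294
```

```bash
python3 - <<'E'
from h import *
c=camera('wrist');save(c,'w2')
hsv=cv2.cvtColor(c['image'],cv2.COLOR_RGB2HSV);g=cv2.inRange(hsv,(50,110,40),(80,255,255))
s,M=tool();n,L,S,C=cv2.connectedComponentsWithStats(g)
i=max(range(1,n),key=lambda i:S[i,4]*(abs(C[i][0]-317)<60))
b=max(cv2.findContours((L==i).astype(np.uint8),0,1)[0],key=len)[:,0];v,u=np.nonzero(L==i)
P=(pts(c,u,v)-s['tcp_pos'])@M*1000;print(C[i],S[i],np.percentile(P,[2,50,98],axis=0).round(1))
top=s['tcp_pos'][2]+.0093-.002;Q=(pts(c,b[:,0],b[:,1],plane=top)-s['tcp_pos'])@M*1000
print(cv2.minAreaRect(Q[:,[0,2]].astype(np.float32)))
go([.5824,-.2085,.17],-13)
E
```

```text
[320.57185367 294.57876772] [  283   211    76   164 11426] [[-14.5 -12.1 -22.5]
 [ -0.4 -10.4  12. ]
 [ 13.5  -3.3  40.7]]
((-0.5861129760742188, 9.437454223632812), (29.284210205078125, 70.10945892333984), 0.08391513675451279)
tcp [0.4644 0.1286 0.1924] head -7.87 shift [31.77  2.2  16.3 ] turn 0.0895 clock 4.45 F [-0.2  0.4 -4.8] w 0.030018819926670066
```

View pics/w2.png

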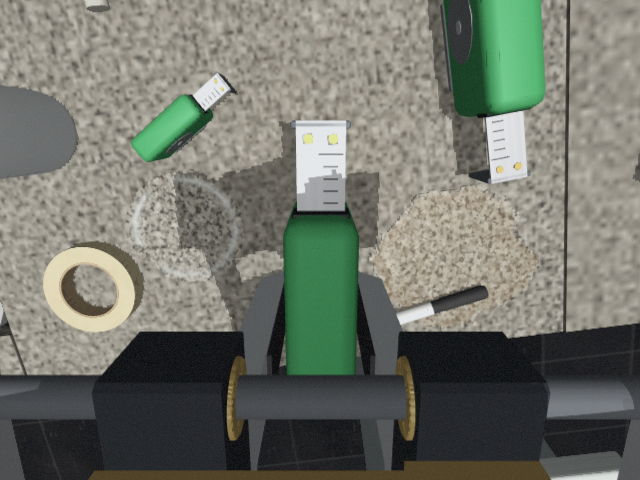

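The wrist view shows the case held square between the fingers, with the blade and hook ahead at (320,123). Before crossing I check the clearance to the tall black block.

```bash
python3 - <<'E'
from h import *
c=dict(np.load('top0.npz'));v,u=np.mgrid[0:480,370:640];P=pts(c,u.ravel(),v.ravel())
m=(P[:,2]>.1)&(P[:,0]<.72)&(P[:,0]>.35);Q=P[m];print(np.percentile(Q,[0,1,50,99,100],axis=0).round(3))
m=(P[:,2]>.03)&(P[:,0]>.35)&(P[:,1]>-.36)&(P[:,0]<.8);Q=P[m];print(np.percentile(Q,[0,50,100],axis=0).round(3))
E
```

```text
[[ 0.467 -0.583  0.1  ]
 [ 0.467 -0.546  0.102]
 [ 0.614 -0.432  0.242]
 [ 0.717 -0.024  0.964]
 [ 0.72  -0.024  0.964]]
[[ 0.467 -0.332  0.03 ]
 [ 0.75  -0.147  0.076]
 [ 0.8   -0.024  0.964]]
```

Request:
{"name": "arm_command", "arguments": {
  "moves": [4, 0.5, 2, 0.02, 2, 8, 1, 4, 0.04, 2, 12, 1.2, 6, 0.06, 2, 16, 1.2, 8, 0.08, 2, 20, 1.2, 10, 0.09, 2, 24, 1.2, 12, 0.09, 2, 28, 1.2, 14.3, 0.09, 2, 30.5, 1.2, 15.6, 0.09, 2, 31.8, 1.2, 16.3, 0.09, 2, 31.8, 1.2, 16.3, 0.09, 2, 31.8, 1.2, 16.3, 0.09, 2]
}}

```text
clock: 5.82
tcp_pos: [0.5821, -0.2077, 0.1795]
orientation: [0.441, -0.44, 0.554, -0.553]
force: [-0.3, 0.1, -4.5]
grip_width: 0.0302
```

```bash
python3 - <<'E'
from h import *
for n in ['wrist','scene','top']:
    c=camera(n);save(c,'b_'+n);np.savez('b_'+n+'.npz',**c)
a=[cv2.imread('pics/b_%s.png'%n) for n in ['wrist','scene']]
cv2.imwrite('pics/b.png',cv2.resize(np.hstack([a[0],a[1][80:480,250:570].repeat(1,0) if 0 else cv2.resize(a[1][120:300,270:510],(640,480))]),(800,300),interpolation=cv2.INTER_AREA))
go([.5824,-.2085,.0827],-13)
E
```

```text
tcp [ 0.5823 -0.2079  0.1802] head -12.98 shift [0.07 9.75 0.02] turn 0.0004 clock 5.975 F [ 0.5  0.3 -4.7] w 0.029793927243891915
```

View pics/b.png

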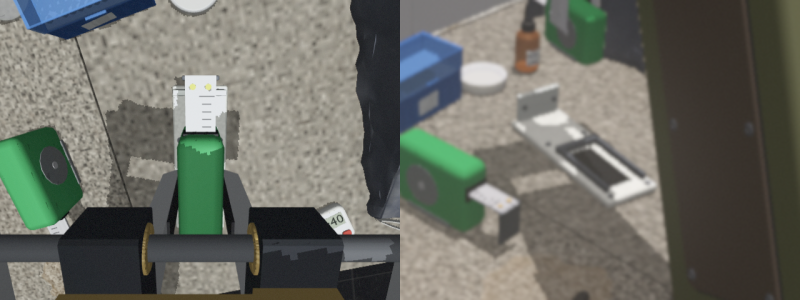

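The wrist view shows the plate's top edge peeking out on both sides of the blade, at about (280,142) and (360,142) full-size, and roughly centred. I measure it in the tool frame.

```bash
python3 - <<'E'
from h import *
c=dict(np.load('b_wrist.npz'));s,M=tool();im=c['image']
z=c['z_map'];v,u=np.mgrid[100:240,250:390];v=v.ravel();u=u.ravel();P=pts(c,u,v);T=(P-s['tcp_pos'])@M*1000
m=(P[:,2]>.035)&(P[:,2]<.06);print(m.sum())
for side in (-1,1):
    k=m&(np.sign(u-320)==side);print(side,u[k].min(),u[k].max(),v[k].min(),v[k].max(),np.percentile(T[k],[3,50,97],axis=0).round(1),P[k][:,2].max())
# hook/blade top
k=(P[:,2]>.13)&(P[:,2]<.17)&(T[:,2]>48);print('blade',np.percentile(T[k],[2,50,98],axis=0).round(1))
cv2.imwrite('pics/b2.png',cv2.resize(cv2.cvtColor(im[90:250,240:400],cv2.COLOR_RGB2BGR),None,fx=3.6,fy=3.6,interpolation=2))
E
```

```text
349
-1 277 295 143 152 [[-30.7 132.6  57. ]
 [-24.5 134.1  60.1]
 [-18.3 140.2  63. ]] 0.04848075138308816
1 346 362 143 152 [[ 17.2 132.6  57. ]
 [ 22.7 133.9  59.9]
 [ 28.3 139.4  63. ]] 0.04767573308576112
blade [[-10.3  10.6  48.5]
 [ -0.7  11.9  63.1]
 [  9.3  13.2  76.1]]
```

View pics/b2.png

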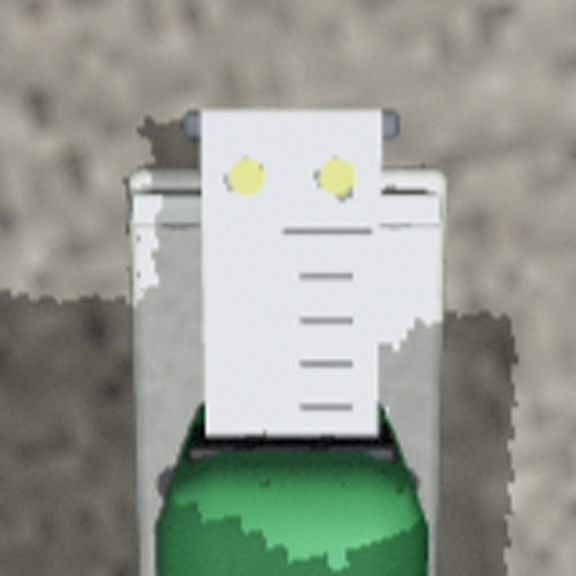

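The crop shows the hook ends (190,125)/(390,125) about 13 mm beyond the plate's far edge and laterally centred. Next I lower the hook behind the plate.

Request:
{"name": "arm_command", "arguments": {
  "moves": [0, 3, 0, 0, 2, 0, 6, 0, 0, 2, 0, 8.5, 0, 0, 2, 0, 9.9, 0, 0, 2, 0, 9.9, 0, 0, 2, 0, 9.9, 0, 0, 2, 0, 9.9, 0, 0, 2]
}}

```text
clock: 6.85
tcp_pos: [0.5828, -0.2079, 0.0823]
orientation: [-0.441, 0.44, -0.553, 0.554]
force: [0.3, -0.1, -3.4]
grip_width: 0.03
```

```bash
python3 - <<'E'
from h import *
c=camera('wrist');save(c,'w4')
a=cv2.imread('pics/w4.png');cv2.imwrite('pics/w4c.png',cv2.resize(a[60:300,200:440],None,fx=2.4,fy=2.4))
h=np.radians(-13);go([.511-.009*np.cos(h),-.192-.009*np.sin(h),.0813],-13)
E
```

```text
tcp [ 0.5827 -0.2079  0.082 ] head -12.98 shift [ 0.06  0.06 -8.24] turn 0.0004 clock 6.9 F [ 0.2  0.4 -5.7] w 0.02966647186783142
```

View pics/w4c.png

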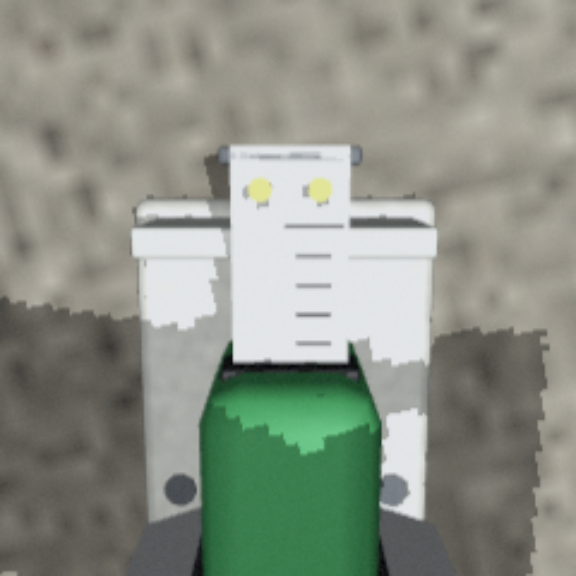

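The crop shows the hook (290,155) beyond the plate's edge (285,240) and centred. Next I draw back.

Request:
{"name": "arm_command", "arguments": {
  "moves": [0, 0, -1, 0, 2, 0, 0, -2, 0, 2, 0, 0, -3, 0, 2, 0, 0, -4, 0, 2, 0, 0, -5, 0, 2, 0, 0, -6, 0, 2, 0, 0, -7, 0, 2, 0, 0, -7.8, 0, 2, 0, 0, -8.2, 0, 2, 0, 0, -8.2, 0, 2, 0, 0, -8.2, 0, 2]
}}

```text
clock: 8.28
tcp_pos: [0.503, -0.1895, 0.0819]
orientation: [-0.441, 0.44, -0.553, 0.554]
force: [1.4, -0.3, -4.2]
grip_width: 0.0296
```

```bash
python3 - <<'E'
from h import *
c=camera('wrist');save(c,'w5');d=camera('scene');save(d,'s5')
a=cv2.imread('pics/w5.png');b=cv2.imread('pics/s5.png')
cv2.imwrite('pics/w5c.png',np.hstack([cv2.resize(a[0:300,170:470],(400,400)),cv2.resize(b[120:300,300:480],(400,400))]))
h=np.radians(-13);go([.511-.009*np.cos(h),-.192-.009*np.sin(h),.0640],-13)
E
```

```text
tcp [ 0.503  -0.1895  0.0819] head -12.97 shift [ 0.06  1.79 -0.07] turn 0.0005 clock 8.375 F [ 2.3 -1.3 -4. ] w 0.02978846971639632
```

View pics/w5c.png

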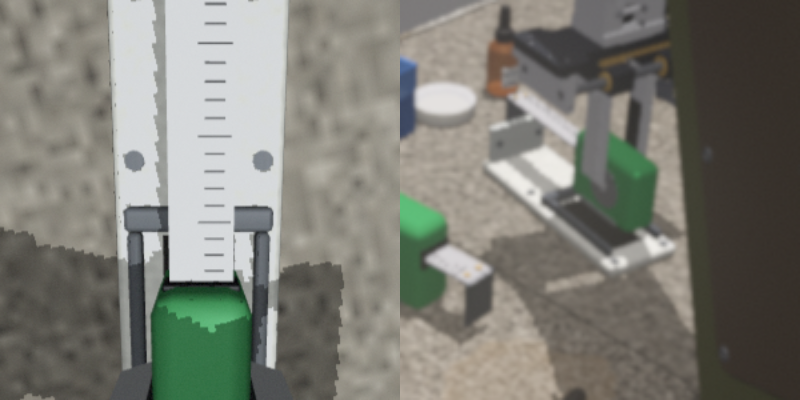

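The wrist half shows the blade drawn out over the lip (200,218) with the case between the guides. The scene half shows the blade reaching over the plate. Next I lower the case onto the floor.

Request:
{"name": "arm_command", "arguments": {
  "moves": [0, 0.5, 0, 0, 2, 0, 1, 0, 0, 2, 0, 1.4, 0, 0, 2, 0, 1.7, 0, 0, 2, 0, 1.8, 0, 0, 2, 0, 1.9, 0, 0, 2, 0, 1.9, 0, 0, 2]
}}

```text
clock: 9.25
tcp_pos: [0.5031, -0.1895, 0.0629]
orientation: [-0.441, 0.44, -0.553, 0.554]
force: [1.7, -0.6, -3.0]
grip_width: 0.03
```

Request:
{"name": "arm_command", "arguments": {
  "moves": [0, 0.05, 0, 0, 2, 0, 0.1, 0, 0, 2, 0, 0.1, 0.2, 0, 2, 0, 0.1, 0.4, 0, 2, 0, 0.1, 0.5, 0, 2, 0, 0.1, 0.5, 0, 2]
}}

```text
clock: 10.0
tcp_pos: [0.5075, -0.1906, 0.0626]
orientation: [0.441, -0.44, 0.553, -0.553]
force: [-6.0, 1.9, 10.0]
grip_width: 0.0301
```

Request:
{"name": "arm_command", "arguments": {
  "moves": [0, -0.05, 0, 0, 3.1, 0, -0.05, 0, 0, 3.4, 0, -0.05, 0, 0, 4.5, 0, -0.05, 0, 0, 6, 0, -0.05, 0, 0, 7, 0, -0.05, 0, 0, 7]
}}

```text
clock: 10.75
tcp_pos: [0.5075, -0.1906, 0.0631]
orientation: [0.441, -0.44, 0.553, -0.553]
force: [-0.4, -0.4, -0.1]
grip_width: 0.0688
```

Request:
{"name": "arm_command", "arguments": {
  "moves": [0, -2, 0, 0, 7, 0, -5, 0, 0, 7, 0, -9, 0, 0, 7, 0, -13, 0, 0, 7, 0, -16, 0, 0, 7, 0, -16, 0, 0, 7, 0, -16, 0, 0, 7]
}}

```text
clock: 11.62
tcp_pos: [0.507, -0.1906, 0.2221]
orientation: [0.441, -0.44, 0.554, -0.553]
force: [-0.1, -0.3, -0.4]
grip_width: 0.0701
```

```bash
python3 - <<'E'
from h import *
c=camera('wrist');save(c,'w6');np.savez('w6.npz',**c);d=camera('scene');save(d,'s6')
a=cv2.imread('pics/w6.png');b=cv2.imread('pics/s6.png')
cv2.imwrite('pics/w6c.png',np.hstack([cv2.resize(a[0:320,160:480],(400,400)),cv2.resize(b[120:300,300:480],(400,400))]))
hsv=cv2.cvtColor(c['image'],cv2.COLOR_RGB2HSV);g=cv2.inRange(hsv,(50,110,40),(80,255,255))
n,L,S,C=cv2.connectedComponentsWithStats(g);i=max(range(1,n),key=lambda i:S[i,4]*(abs(C[i][0]-317)<60))
b=max(cv2.findContours((L==i).astype(np.uint8),0,1)[0],key=len)[:,0];r=cv2.minAreaRect((pts(c,b[:,0],b[:,1],plane=.070)[:,:2]*1000).astype(np.float32));print(r)
v,u=np.nonzero(L==i);print(np.percentile(pts(c,u,v)[:,2],[5,50,95]))
h=np.radians(-13);d=np.array(r[0])-[511,-192];print('seat-frame',d@[np.cos(h),np.sin(h)],d@[-np.sin(h),np.cos(h)]);go([.5,-.19,.2],-13)
E
```

```text
((510.5152587890625, -191.07188415527344), (28.528589248657227, 81.93081665039062), 77.13557434082031)
[0.06679565 0.07080319 0.0723577 ]
seat-frame -0.6810979629297323 0.7952852492701116
tcp [ 0.507  -0.1906  0.2218] head -12.96 shift [ 0.1   2.18 -0.69] turn 0.0006 clock 11.725 F [-0.1 -0.1 -0.1] w 0.07040765130165799
```

View pics/w6c.png

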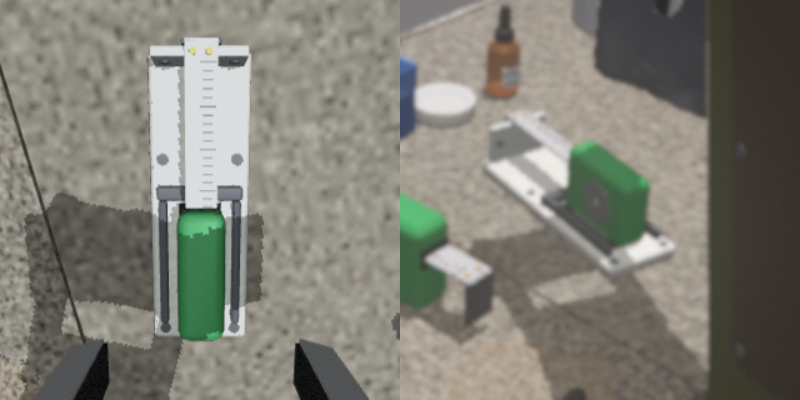

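The case sits upright against the lip between the guides (its centre is within about 1 mm of the seat point). Its top is at about 0.071 m, and the blade is drawn out with its end over the plate's far edge (200,42). The gripper is clear, so I hand the job in.

```bash
python3 -c "
from h import *
print(sign_off())"
```

```text
the job is handed in; nothing more can be done
None
```

I hooked the middle-sized green rule over the far side of the upright plate and drew its blade out. I then set the case upright in the holder behind the stop lip, let go, and handed the job in at about 11.7 s of robot time.

- **Case:** in the last wrist view its centre is within about 1 mm of the seat point, both along the board and sideways. Its heading matches the board, and its top is at 0.071 m against an expected 0.072 m, so it stands on the holder floor.
- **Blade:** its end still shows past the plate's far edge and centred, which means about 60 mm drawn out. I inferred that from the case position and the pictures rather than reading it directly.
- **Hook:** its lower edge is hidden in the last view, so I did not measure its depth behind the plate. The case height puts it about 10 mm above the holder floor.
- **Gripper:** open, about 16 cm above the case, with wrist force close to zero.

No check failed. The top and wrist cameras disagreed by about 4 mm on where the rule first lay, so I gripped it between the two readings.

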